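# Fit the cam sprocket over the camshaft's dowel

### The job

Fit the loose chain sprocket to the camshaft that stands in the vice: set it hub upward over the spigot on the shaft's flange and, with light pressure only, turn it until its small hole finds the dowel pin and it drops. Leave it released, fully home and flat on the flange. Never force it down while it still rides on the dowel, and leave the distributor, the carton and the spanner where they are.

Things in the scene. Friction and masses are not known exactly. Their poses are not given: they have to be found in the camera images.
- sprocket_mid (a point): Centre of the loose steel chain sprocket, on its axis, 12 mm above its underside (it lies flat on the bench, hub up). Toothed plate 86 mm over the teeth and 7 mm thick; on it a round hub 56 mm across that rises 17 mm above the plate (24 mm in all; grip it by the hub). Bore 20.8 mm right through; mass about 0.5 kg. Same axes as sprocket.
- sprocket: The same sprocket: origin at the centre of its underside, z up out of the hub. One small round dowel hole, 8.9 mm across, goes right through the hub 19 mm from the axis, on the sprocket's own +x side. It is the only hole in the hub besides the bore.
- vice: Grey drill-press vice, bolted to the bench, 100 mm jaws; origin on the bench below the shaft's axis, x from the screw and its crossbar (at -x) to the fixed jaw (+x), z up; jaw tops 72 mm high. A steel camshaft stands upright in its jaws, does not turn by hand, and ends in a round flange, 54 mm across, face up.
- spigot (a point): Centre of the top of the spigot that rises from the flange: 20 mm across, 14 mm tall, its top 3 mm tapered to 15 mm; top 154 mm above the bench. Axes as vice.
- seat (a point): Centre of the flange's upper face, 140 mm above the bench, axes as vice. A dowel pin, 8 mm across, 6 mm tall with a 0.6 mm chamfer, stands on it 19 mm from the axis: roughly towards the vice's -x (the screw), but up to 0.9 rad to either side; this angle is not measured. The sprocket rides 6 mm high on the dowel until its hole is over it (within some 3 degrees).
- distributor_mid (a point): Ignition distributor lying on its side, about 190 by 85 by 70 mm, aluminium with a black cap; point at its middle, 34 mm up. Not part of the job.
- carton_mid (a point): Small closed blue carton, 64 mm square, 64 mm high; point at its middle, 32 mm up. Not part of the job.
- spanner: Steel spanner lying flat, 190 mm long, 8 mm thick, origin at its middle on the bench, long axis x. Not part of the job.
Not all that is in view belongs to the job. Of the things that look like the sprocket, take the one that is farthest to the robot's right at the start.

How it is judged:
By the outcome, as a careful person would: the job done as asked, in the order asked, and still so for the second after the job is handed in, with the robot touching nothing.
It also fails if it takes over 72 s, if anything falls off the work surface, if the arm or the gripper's body presses on something with over 40 N, if the wrist force passes 120 N, or if a joint passes its speed limit or range.

### The arm

A 7-joint arm with a two-finger parallel gripper is mounted at the origin on the work surface. World frame = base frame: x ahead of the robot, y to its left, z up, the work surface at z = 0. Lengths are in m, angles in rad, forces in N, time in s.
With the tool pointing down it reaches from about 0.375 to 0.925 m from the base axis. Payload 3.1 kg.
Tool frame: the origin (TCP) lies midway between the tips of the shut fingers; the grasp point (between the pads) lies 19 mm behind it; x points along the fingers, z is the direction in which the jaws open and shut, and the axes are right-handed (so a half turn about x gives the same grasp; the last joint's range is limited). The gripper opens to 85 mm and grips with 20 to 120 N. Pads are 22 mm wide; open, the fingers measure 114 mm over their backs; the gripper's body (76 mm by 85 mm) begins 54 mm behind the grasp point. The pads swing forward as they close: fully open they stand 13 mm farther back than shut.
Start: joints at [-1.289, 0.383, 0.044, 1.598, -0.018, 1.161, -0.05], TCP at [0.241, 0.604, 0.231] pointing down, gripper open.
Joint ranges: [-2.61, 2.61], [-0.41, 2.15], [-1.48, 1.57], [0, 2.5], [-1.57, 4.71], [0.05, 1.97], [-2.85, 2.85]. Speed limits (rad/s): [2.79, 2.79, 3.14, 3.14, 3.14, 3.14, 3.14].

### API

Orientations are given as a unit quaternion [x, y, z, w].
In Python, from workcell import ctrl, ungrasp, gripper_close, get_image gives the robot as it stands. Calls block until the motion is done:
- ctrl.movep(position, orientation): joint-space move of the TCP to a pose.
- ctrl.move_linear(position, rotation=None, vel=0.15): straight line of the TCP; rotation=None keeps the orientation; vel is the mean speed in m/s.
- ctrl.move_joints(angles): joint-space move.
- ungrasp() and gripper_close(strength=None): open the fingers fully, or close them until they stop; strength is the grip in N (None keeps the last).
- ctrl.hold(seconds).
- ctrl.ik(position, orientation): joint angles nearest the present ones, or None.
- ctrl.observe(): the state.
- get_image(name): name is "scene" or "top" or "wrist"; returns a dict with "frame" (400x640x3 uint8, red, green, blue), "range_z" (400x640 float32, m along the optical axis (not along the pixel's ray), 0 where there is no reading), "mtx" (3x3 intrinsics, pixels), "extrinsics" (4x4, takes a point from camera to world coordinates). Camera axes: x right, y up, looking along -z (the intrinsics and any distortion apply to the point x, -y, -z); pixel columns grow to the right and rows downward; lengths in m; the calibration is good to about 2 mm. The wrist camera is an equidistant fisheye: a pixel r from the principal point sees the ray r / f radians off the axis. A picture is of the moment at which its call begins.
A pose or a line that the arm cannot do raises ctrl.PlanningError and nothing moves.
- ctrl.sign_off(): hands the job in, once; it reports no verdict.
The state is a dict: "t": time; "qpos": joint angles; "joint_velocities": joint speeds; "joint_torque": joint torques, N m; "tool_pos": TCP position; "tcp_rot": TCP orientation; "wrist_force": force on the tool from outside, world axes, zero at the start; "ft_torque": the same for the moment, N m; "opening": finger opening in m.
Only numpy, scipy, OpenCV 4.12 (cv2) and the standard library are available. Lean on these libraries where they do the work, as an engineer would, in place of code of your own. Each camera call takes 0.05 s, during which the arm holds its last target.

## Working session

There is one attempt and no reset: what is moved stays moved. The work goes in short steps, each a Python script; the robot and the scene stay as the last script left them, time stands still between calls to the robot, and variables do not carry over. Pictures are saved under pics/ and viewed, and the job is handed in when it is done.

```bash
ls; mkdir -p pics
cat > h.py <<'E'
import numpy as np, cv2
from workcell import ctrl, ungrasp, gripper_close, get_image
def save(name,fn,crop=None,scale=1):
    d=get_image(name); f=d["frame"]
    np.savez('pics/'+fn+'.npz',**d)
    if crop: f=f[crop[1]:crop[3],crop[0]:crop[2]]
    f=cv2.resize(f,None,fx=scale,fy=scale,interpolation=cv2.INTER_CUBIC)
    cv2.imwrite('pics/'+fn+'.png',f[:,:,::-1]); return d
def px2w(d,u,v,z=None):
    K=d['mtx'];E=d['extrinsics']
    r=np.array([(u-K[0,2])/K[0,0],-(v-K[1,2])/K[1,1],-1.0])
    if z is None:
        p=r*d['range_z'][int(v),int(u)]
        return E[:3,:3]@p+E[:3,3]
    w=E[:3,:3]@r; o=E[:3,3]
    return o+w*(z-o[2])/w[2]
def cloud(d):
    K=d['mtx'];E=d['extrinsics'];Z=d['range_z']
    v,u=np.indices(Z.shape)
    p=np.stack([(u-K[0,2])/K[0,0]*Z,-(v-K[1,2])/K[1,1]*Z,-Z],-1)
    return p@E[:3,:3].T+E[:3,3]
E
python3 - <<'E'
from h import *
for n in ("scene","top","wrist"):
    d=save(n,n+"0"); print(n,d['mtx'].round(1).tolist(),d['extrinsics'].round(3).tolist(), [k for k in d])
print(ctrl.observe())
E
```

```text
pics
scene [[516.7, 0.0, 316.2], [0.0, 516.7, 203.1], [0.0, 0.0, 1.0]] [[-0.878, -0.281, 0.388, 0.956], [0.479, -0.522, 0.706, 0.726], [0.004, 0.806, 0.592, 0.723], [0.0, 0.0, 0.0, 1.0]] ['frame', 'range_z', 'mtx', 'extrinsics']
top [[471.2, 0.0, 316.8], [0.0, 471.2, 202.8], [0.0, 0.0, 1.0]] [[-0.003, 0.991, -0.136, 0.419], [-1.0, -0.003, 0.002, 0.014], [0.002, 0.136, 0.991, 1.015], [0.0, 0.0, 0.0, 1.0]] ['frame', 'range_z', 'mtx', 'extrinsics']
wrist [[309.7, 0.0, 321.3], [0.0, 309.7, 198.7], [0.0, 0.0, 1.0]] [[0.37, -0.887, -0.275, 0.17], [0.929, 0.353, 0.112, 0.632], [-0.003, -0.297, 0.955, 0.374], [0.0, 0.0, 0.0, 1.0]] ['frame', 'range_z', 'mtx', 'extrinsics']
{'t': 0.15, 'qpos': array([-1.28879562,  0.38366501,  0.04387083,  1.59922479, -0.0179138 ,
        1.1611993 , -0.04989407]), 'joint_velocities': array([ 3.40287941e-05, -1.80393519e-03,  2.62201321e-03, -3.84318345e-03,
       -5.26633505e-04, -6.24439822e-04, -2.38662316e-04]), 'joint_torque': array([ 1.68810875e-03, -4.34052587e+01,  1.02647725e+00, -2.49978286e+01,
        1.06886614e-02,  7.22607409e-03,  4.81770613e-06]), 'tool_pos': array([0.2407112 , 0.60298337, 0.23015936]), 'tcp_rot': array([-0.39709343,  0.58597549,  0.39619842,  0.58478744]), 'wrist_force': array([ 0.60474503, -0.02497742, -0.20621377]), 'ft_torque': array([-0.04230283,  0.00676846,  0.04096699]), 'opening': 0.08513620841260452}
```

View pics/scene0.png

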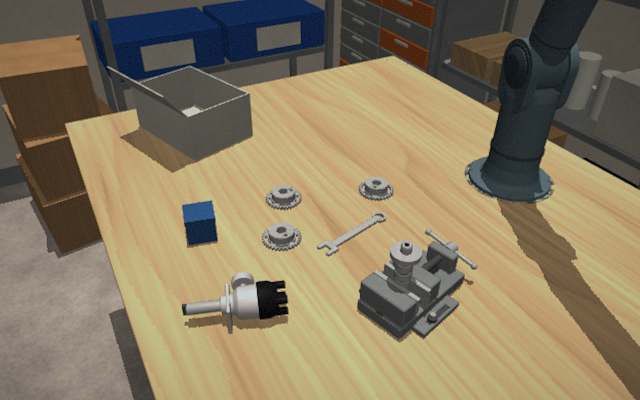

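View pics/top0.png

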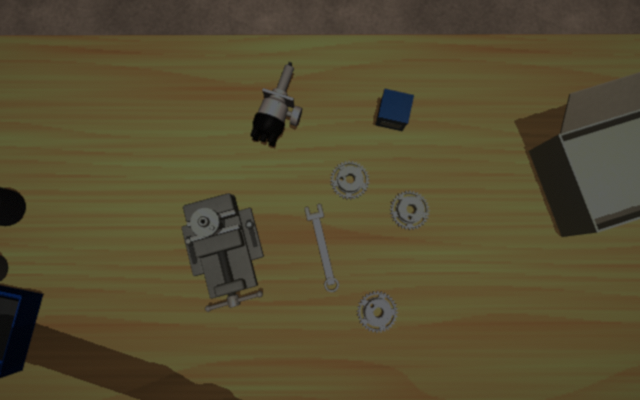

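View pics/wrist0.png

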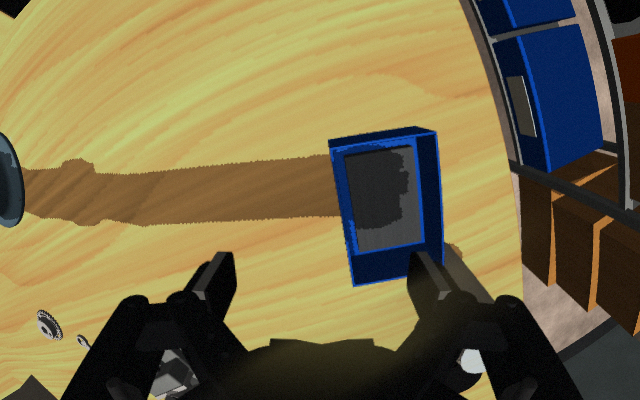

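Three sprocket-like parts appear in the top view, at (350,180), (410,210) and (378,312). Image right is -y, the robot's right, so (410,210) is the farthest right. I'll check it in a crop.

Run:
```python
from h import *
d=dict(np.load('pics/top0.npz')); f=d['frame']
def up(f,c,s): return cv2.resize(f[c[1]:c[3],c[0]:c[2]],None,fx=s,fy=s,interpolation=cv2.INTER_CUBIC)
a=up(f,(385,185,435,235),8);b=up(f,(175,185,225,235),8)
o=np.clip(np.hstack([a,b]).astype(float)*1.5,0,255).astype(np.uint8)
cv2.imwrite('pics/crop1.png',o[:,:,::-1])
for u,v in((350,180),(410,210),(378,312)): print(px2w(d,u,v,.024).round(3))
P=cloud(d)
print(d['range_z'][210,395:425].round(3))
for z0,z1,c in((.018,.03,(380,180,440,240)),(.13,.147,(170,185,240,260))):
    Q=P[c[1]:c[3],c[0]:c[2]].reshape(-1,3); m=(Q[:,2]>z0)&(Q[:,2]<z1); q=Q[m]
    print(len(q),q.mean(0).round(4),q.min(0).round(4),q.max(0).round(4), ((q.max(0)+q.min(0))/2).round(4))
d=dict(np.load('pics/scene0.npz'));f=d['frame']
o=np.hstack([up(f,(255,210,305,260),8),up(f,(380,225,430,275),8)])
cv2.imwrite('pics/crop2.png',o[:,:,::-1])
```

```text
[ 0.604 -0.059  0.024]
[ 0.539 -0.185  0.024]
[ 0.328 -0.113  0.024]
[1.019 1.02  1.008 1.001 0.997 0.997 0.996 1.001 0.999 0.997 1.001 0.997
 1.023 1.027 1.021 1.023 1.022 1.022 1.023 1.015 1.005 0.999 0.997 1.
 0.999 0.999 1.    1.    1.    1.025]
464 [ 0.5432 -0.1869  0.0231] [ 0.5159 -0.2139  0.0182] [ 0.5701 -0.1599  0.0285] [ 0.543  -0.1869  0.0234]
567 [0.5044 0.2216 0.1397] [0.4781 0.1959 0.1308] [0.5303 0.2493 0.1466] [0.5042 0.2226 0.1387]
```

View pics/crop1.png

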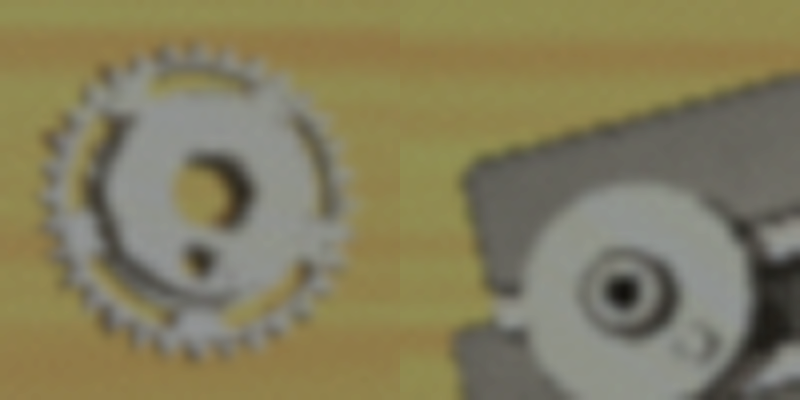

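View pics/crop2.png

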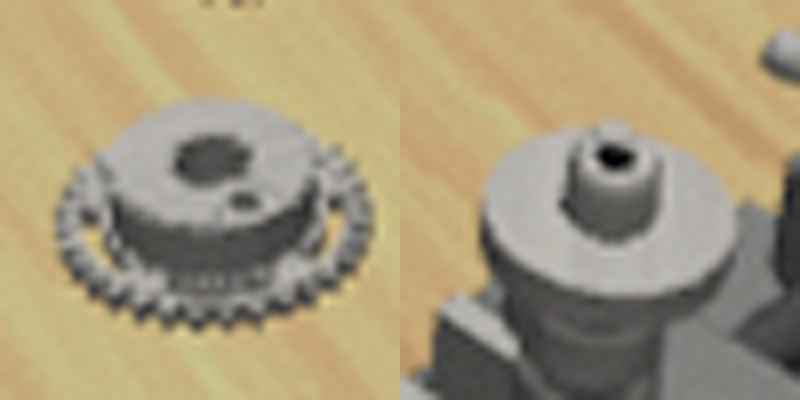

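```bash
cat >> h.py <<'E'
from scipy.spatial.transform import Rotation as R
def rot(psi):
    x=np.array([0,0,-1.]);z=np.array([np.cos(psi),np.sin(psi),0]);y=np.cross(z,x)
    return R.from_matrix(np.stack([x,y,z],1))
def q(psi): return rot(psi).as_quat()
def psi_now():
    z=R.from_quat(ctrl.observe()['tcp_rot']).as_matrix()[:,2]; return np.arctan2(z[1],z[0])
def wproj(d,P):
    E=d['extrinsics'];p=(np.atleast_2d(P)-E[:3,3])@E[:3,:3]
    p=p*[1,-1,-1]
    return cv2.fisheye.projectPoints(p[:,None],np.zeros(3),np.zeros(3),d['mtx'],np.zeros(4))[0][:,0]
def wray(d,u,v,z):
    n=cv2.fisheye.undistortPoints(np.array([[[u,v]]],float),d['mtx'],np.zeros(4))[0,0]
    E=d['extrinsics'];w=E[:3,:3]@np.array([n[0],-n[1],-1]);o=E[:3,3]
    return o+w*(z-o[2])/w[2]
E
python3 - <<'E'
from h import *
o=ctrl.observe(); print('psi',psi_now(), (R.from_quat(o['tcp_rot']).as_matrix()).round(3).tolist())
d=dict(np.load('pics/wrist0.npz'))
T=np.eye(4);T[:3,:3]=R.from_quat(o['tcp_rot']).as_matrix();T[:3,3]=o['tool_pos']
C=np.linalg.inv(T)@d['extrinsics'];print(C.round(4).tolist()); np.save('C.npy',C)
print(wproj(d,o['tool_pos']),wproj(d,o['tool_pos']-[0,0,.15]))
d=dict(np.load('pics/scene0.npz'));K=d['mtx'];E=d['extrinsics']
p=E[:3,:3].T@(np.array([.543,-.187,.024])-E[:3,3]);print(K[0,2]-K[0,0]*p[0]/p[2],K[1,2]+K[1,1]*p[1]/p[2])
t=dict(np.load('pics/top0.npz'))
c=px2w(t,175+227/8,185+292/8,.154);w=px2w(t,211.9,228.1,.146);print('spig',c,'dowel',w,np.arctan2(*(w-c)[1::-1]))
c=px2w(t,385+205/8,185+200/8,.024);w=px2w(t,385+200/8,185+262/8,.024);print('hub',c,'hole',w,np.arctan2(*(w-c)[1::-1]))
for nm,p in(('pick',[.543,-.187,.005]),('place',[.504,.222,.16])):
  for s in np.arange(-3,3.2,.4):
    r=ctrl.ik(p,q(s)); print(nm,round(s,2),None if r is None else r.round(2))
E
```

```text
psi 1.1910472315108669 [[-0.001, -0.929, 0.371], [-0.002, 0.371, 0.929], [-1.0, -0.0, -0.002]]
[[0.0006, 0.2967, -0.955, -0.1435], [0.0006, 0.955, 0.2967, 0.0762], [1.0, -0.0007, 0.0004, 0.0008], [0.0, 0.0, 0.0, 1.0]]
[[319.89769233 256.5880191 ]] [[320.96900125 184.0743962 ]]
283.64895289029806 190.85829720633575
spig [0.50348262 0.22032667 0.154     ] dowel [0.4919837  0.20614711 0.146     ] -2.2521790042734544
hub [ 0.53935107 -0.18666292  0.024     ] hole [ 0.52285622 -0.18483973  0.024     ] 3.031508331613006
pick -3.0 [-0.67  1.22  1.36  1.96 -1.31  1.25 -1.79]
pick -2.6 [-0.67  1.22  1.36  1.96 -1.31  1.25 -1.39]
pick -2.2 [-0.59  0.96  1.14  1.95 -1.07  1.01 -1.12]
pick -1.8 [-0.42  0.75  0.87  1.95 -0.78  0.83 -0.91]
pick -1.4 [-0.45  0.77  0.91  1.95 -0.83  0.85 -0.48]
pick -1.0 [-0.45  0.77  0.91  1.95 -0.82  0.85 -0.09]
pick -0.6 [-0.44  0.76  0.9   1.95 -0.81  0.84  0.31]
pick -0.2 [-0.44  0.76  0.89  1.95 -0.8   0.84  0.7 ]
pick 0.2 [-0.43  0.75  0.89  1.95 -0.8   0.83  1.1 ]
pick 0.6 [-0.45  0.77  0.91  1.95 -0.82  0.84  1.51]
pick 1.0 [-0.31  0.67  0.71  1.94 -0.63  0
[... 447 characters left out ...]
-1.8 [-1.06  0.32  0.67  1.93 -0.24  0.97 -2.08]
place -1.4 [-1.02  0.31  0.62  1.93 -0.22  0.97 -1.7 ]
place -1.0 [-0.97  0.3   0.56  1.93 -0.2   0.96 -1.32]
place -0.6 [-0.94  0.3   0.52  1.93 -0.18  0.96 -0.93]
place -0.2 [-0.94  0.3   0.52  1.93 -0.18  0.96 -0.53]
place 0.2 [-0.88  0.29  0.46  1.92 -0.16  0.96 -0.15]
place 0.6 [-0.83  0.29  0.39  1.92 -0.13  0.96  0.23]
place 1.0 [-0.78  0.28  0.33  1.92 -0.11  0.96  0.61]
place 1.4 [-0.72  0.28  0.27  1.92 -0.09  0.96  0.99]
place 1.8 [-0.68  0.28  0.22  1.91 -0.07  0.96  1.37]
place 2.2 [-0.63  0.27  0.16  1.91 -0.05  0.96  1.76]
place 2.6 [-0.59  0.27  0.11  1.91 -0.04  0.96  2.14]
place 3.0 [-0.54  0.27  0.06  1.91 -0.02  0.96  2.53]
```

Run:
```python
from h import *
ctrl.movep([.541,-.187,.23],q(-1.0))
ctrl.move_linear([.541,-.187,.13],vel=.2)
ctrl.hold(.2)
d=save('wrist','w1'); o=ctrl.observe(); print(o['t'],o['tool_pos'],psi_now(),o['wrist_force'])
print(wproj(d,np.array([.541,-.187,.024])))
f=d['frame'][100:260,220:420];cv2.imwrite('pics/w1c.png',cv2.resize(f,None,fx=4,fy=3.75,interpolation=cv2.INTER_CUBIC)[:,:,::-1])
f=cv2.resize(d['frame'],None,fx=1,fy=1)
```

```text
4.0167 [ 0.54213334 -0.18738217  0.13147595] -0.9998935783856248 [-0.46850208 -0.04106589  0.12101482]
[[320.5191448  197.78490777]]
```

View pics/w1.png

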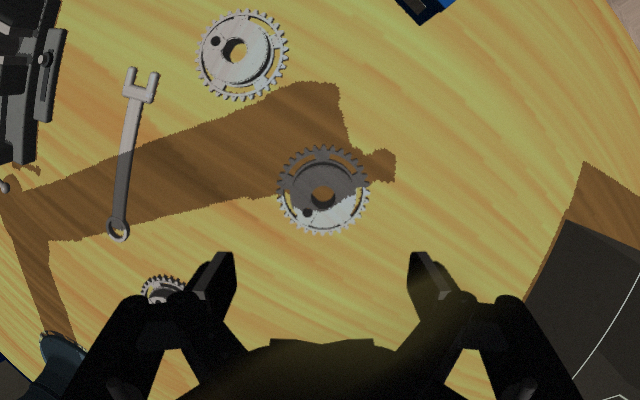

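View pics/w1c.png

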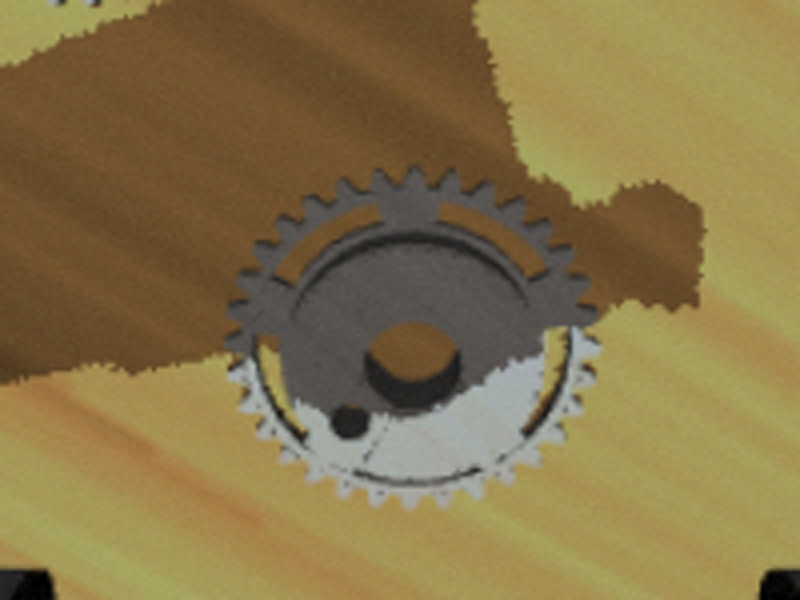

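The crop shows the target sprocket in the middle: bore at about (323,197), hole at (307.5,212.5), hub up.

Run:
```python
from h import *
d=dict(np.load('pics/w1.npz'))
c=wray(d,220+412/4-.4,100+365/3.75-.4,.024);h=wray(d,220+350/4-.4,100+422/3.75-.4,.024)
print(c,h,np.hypot(*(h-c)[:2]),np.arctan2(*(h-c)[1::-1]))
# depth-based check
Z=d['range_z'];v,u=np.indices(Z.shape)
n=cv2.fisheye.undistortPoints(np.stack([u,v],-1).reshape(-1,1,2).astype(float),d['mtx'],np.zeros(4)).reshape(400,640,2)
P=np.stack([n[...,0]*Z,-n[...,1]*Z,-Z],-1)@d['extrinsics'][:3,:3].T+d['extrinsics'][:3,3]
Q=P[140:250,265:385].reshape(-1,3);m=(Q[:,2]>.018)&(Q[:,2]<.03);s=Q[m]
print(len(s),s.mean(0),(s.max(0)+s.min(0))/2, s.max(0)-s.min(0))
o=ctrl.observe();print(o['t'],o['tool_pos'],o['qpos'].round(3))
```

```text
[ 0.54258982 -0.18807779  0.024     ] [ 0.52385474 -0.18424789  0.024     ] 0.01912253536560878 2.9399472831204427
2861 [ 0.54392819 -0.18758721  0.02475416] [ 0.5428198  -0.18824488  0.02259604] [0.05590147 0.05644171 0.00913394]
4.0167 [ 0.54213334 -0.18738217  0.13147595] [-0.507  0.521  0.968  1.907 -0.516  0.984 -0.303]
```

Run:
```python
from h import *
ctrl.move_linear([.541,-.187,.2],vel=.25)
ctrl.movep([.504,.221,.26],q(0.09))
ctrl.hold(.2)
d=save('wrist','w2'); o=ctrl.observe(); print(o['t'],o['tool_pos'],psi_now(),o['qpos'].round(3))
print(wproj(d,np.array([.504,.221,.154])))
f=d['frame'][130:270,250:390];cv2.imwrite('pics/w2c.png',cv2.resize(f,None,fx=4,fy=4,interpolation=cv2.INTER_CUBIC)[:,:,::-1])
```

```text
6.2333 [0.50440686 0.21977239 0.25997685] 0.08761792686391529 [-1.428  0.29   1.115  1.845 -0.281  1.18  -0.132]
[[320.83212716 195.8667687 ]]
```

View pics/w2c.png

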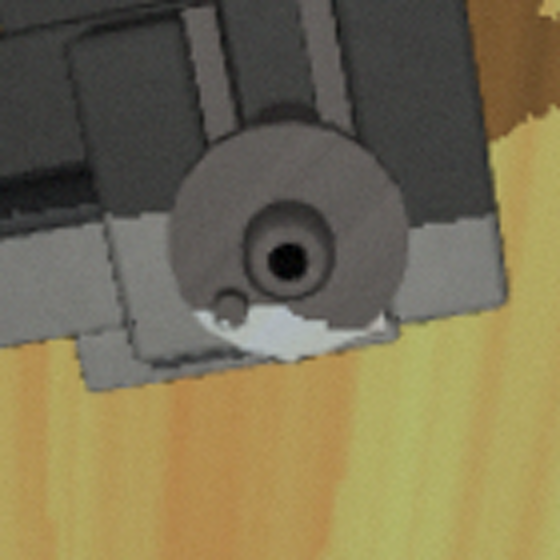

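Run:
```python
from h import *
d=dict(np.load('pics/w2.npz'))
W=lambda a,b,z: wray(d,250+a/4-.4,130+b/4-.4,z)
f=W(289.5,241,.140);s=W(287,261.5,.154);w=W(231.5,307,.146)
print(f,s,w)
for c in(f,s): print(np.hypot(*(w-c)[:2]),np.arctan2(*(w-c)[1::-1]))
L=W(169,241,.14);Rr=W(410,241,.14);print(np.hypot(*(L-Rr)[:2]))
Z=d['range_z'];v,u=np.indices(Z.shape)
n=cv2.fisheye.undistortPoints(np.stack([u,v],-1).reshape(-1,1,2).astype(float),d['mtx'],np.zeros(4)).reshape(400,640,2)
P=np.stack([n[...,0]*Z,-n[...,1]*Z,-Z],-1)@d['extrinsics'][:3,:3].T+d['extrinsics'][:3,3]
Q=P[140:250,265:385].reshape(-1,3)
for a,b in((.13,.1435),(.149,.16)):
  m=(Q[:,2]>a)&(Q[:,2]<b);k=Q[m];print(len(k),k.mean(0),(k.max(0)+k.min(0))/2,k.max(0)-k.min(0))
```

```text
[0.50486396 0.22241811 0.14      ] [0.5043657 0.2218185 0.154    ] [0.49333946 0.20798779 0.146     ]
0.018467489729592647 -2.2447019225079368
0.01768802690822308 -2.2438450667969323
0.053420278534142406
2329 [0.50474138 0.22463244 0.14088825] [0.50427913 0.22249869 0.13688658] [0.05329868 0.05388995 0.01297135]
430 [0.50460138 0.2234384  0.15432673] [0.50478534 0.22280211 0.15316049] [0.01906441 0.01913626 0.0082767 ]
```

Run:
```python
from h import *
c=np.array([.5426,-.188])
def st(n):
    o=ctrl.observe();print(n,round(o['t'],2),o['tool_pos'].round(4),round(psi_now(),3),'op',round(o['opening'],4),o['wrist_force'].round(1))
ctrl.movep([*c,.12],q(.57))
ctrl.move_linear([*c,.006],vel=.12);st('down')
gripper_close(20);st('grip')
ungrasp();st('open')
ctrl.move_linear([*c,.05],vel=.15)
ctrl.movep([*c,.05],q(-1.0));ctrl.hold(.1)
d=save('wrist','w3');st('look')
f=d['frame'][100:300,200:440];cv2.imwrite('pics/w3c.png',cv2.resize(f,None,fx=3,fy=3,interpolation=cv2.INTER_CUBIC)[:,:,::-1])
```

```text
down 8.93 [ 0.5433 -0.1885  0.0068] 0.57 op 0.0853 [-0.3  1.4 -0.2]
grip 9.32 [ 0.5427 -0.1885  0.007 ] 0.57 op 0.0547 [-2.4  0.6  5.6]
open 9.74 [ 0.5426 -0.1878  0.0058] 0.57 op 0.0853 [-0.1  0.5  0.6]
look 11.56 [ 0.5424 -0.188   0.0498] -1.0 op 0.0855 [0.2 0.3 0.2]
```

View pics/w3c.png

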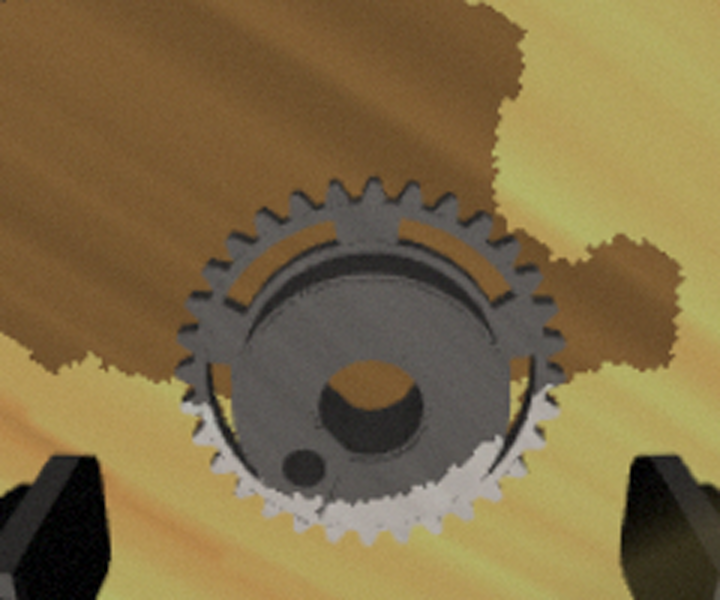

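```bash
cat >> h.py <<'E'
def st(n):
    o=ctrl.observe();print(n,round(o['t'],2),o['tool_pos'].round(4),round(psi_now(),3),'op',round(o['opening'],4),o['wrist_force'].round(1),o['ft_torque'].round(2));return o
E
python3 - <<'E'
from h import *
d=dict(np.load('pics/w3.npz'))
W=lambda a,b,z: wray(d,200+a/3-.35,100+b/3-.35,z)
c=W(371,405,.024);h=W(304,468,.024);print(c,h,np.hypot(*(h-c)[:2]),np.arctan2(*(h-c)[1::-1]))
c=np.array([.5426,-.188])
ctrl.move_linear([*c,.006],vel=.12);st('down')
gripper_close(60);st('grip')
ctrl.move_linear([*c,.04],vel=.12);st('lift')
ctrl.hold(.1)
d=save('wrist','w4');st('look')
f=d['frame'][150:350,200:440];cv2.imwrite('pics/w4c.png',cv2.resize(f,None,fx=3,fy=3,interpolation=cv2.INTER_CUBIC)[:,:,::-1])
E
```

```text
[ 0.54354492 -0.18771388  0.024     ] [ 0.52412934 -0.18389186  0.024     ] 0.019788198196542033 2.9472247551687354
down 12.07 [ 0.5424 -0.1882  0.0058] -1.0 op 0.0853 [ 0.3 -0.7 -0.6] [-0.06 -0.02  0.05]
grip 12.48 [ 0.5435 -0.1888  0.0076] -1.0 op 0.0533 [-0.3  1.9  5.1] [-0.04  0.07  0.08]
lift 12.92 [ 0.5426 -0.1875  0.0398] -1.0 op 0.0529 [-0.8  0.8 -4.6] [0.02 0.07 0.03]
look 13.07 [ 0.5419 -0.1873  0.0389] -1.0 op 0.053 [-0.1 -0.6 -3.8] [-0.03  0.04  0.04]
```

View pics/w4c.png

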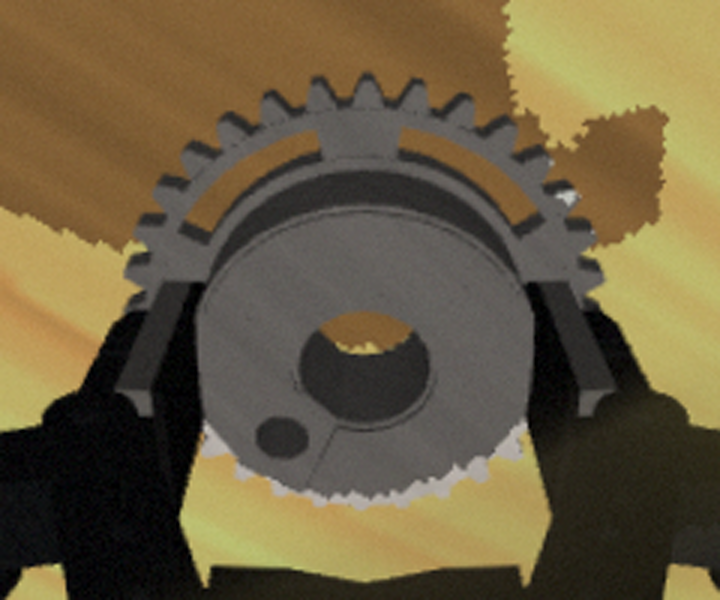

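Run:
```python
from h import *
d=dict(np.load('pics/w4.npz'))
W=lambda a,b,z: wray(d,200+a/3-.35,150+b/3-.35,z)
for z in(.052,.0553,.058):
  c=W(365,367,z);h=W(282,437,z);
  e=rot(-1.0).as_matrix().T@(c-np.array([.5419,-.1873,.0389]))
  print(c,np.hypot(*(h-c)[:2]),np.arctan2(*(h-c)[1::-1]),'tool frame',e)
d=dict(np.load('pics/w3.npz'))
```

```text
[ 0.54012259 -0.18752699  0.052     ] 0.02000439594791318 2.9315700993530878 tool frame [-0.0131     -0.00161828 -0.00076933]
[ 0.54178665 -0.18646405  0.0553    ] 0.01949883073868949 2.9315700993530873 tool frame [-0.0164      0.00035628 -0.00076468]
[ 0.54314815 -0.18559436  0.058     ] 0.0190851864765973 2.9315700993530864 tool frame [-0.0191      0.00197184 -0.00076087]
```

Run:
```python
from h import *
ctrl.move_linear([.5426,-.188,.2],vel=.3)
ctrl.movep([.505,.2222,.21],q(-.06))
ctrl.move_linear([.505,.2222,.175],vel=.15)
ctrl.hold(.15)
o=st('above')
d=save('wrist','w5')
f=d['frame'][150:350,200:440];cv2.imwrite('pics/w5c.png',cv2.resize(f,None,fx=3,fy=3,interpolation=cv2.INTER_CUBIC)[:,:,::-1])
d=save('scene','s5');f=d['frame'][190:290,345:475];cv2.imwrite('pics/s5c.png',cv2.resize(f,None,fx=5,fy=5,interpolation=cv2.INTER_CUBIC)[:,:,::-1])
```

```text
above 15.81 [0.506  0.2218 0.1761] -0.061 op 0.0531 [ 0.1  0.2 -4.1] [-0.04  0.01  0.03]
```

View pics/w5c.png

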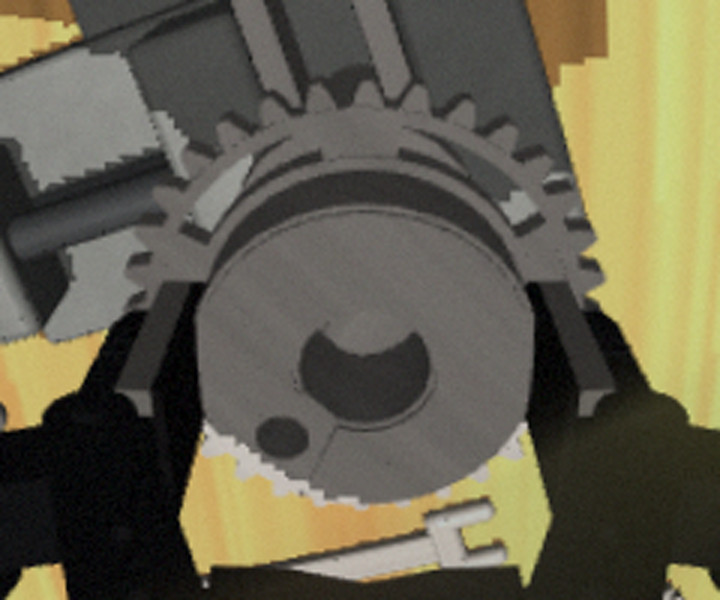

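View pics/s5c.png

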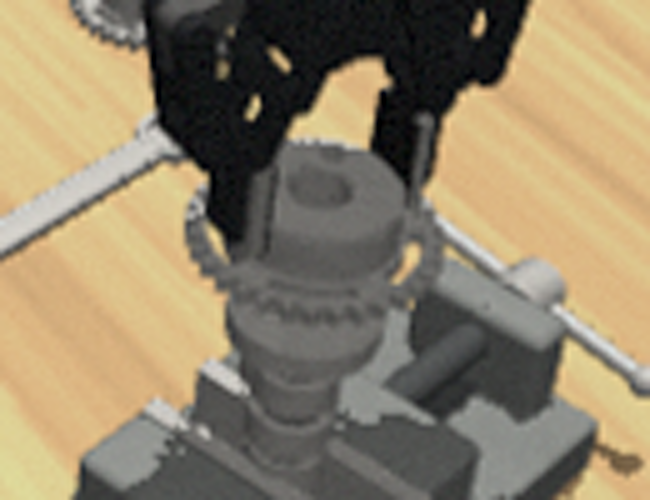

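Run:
```python
from h import *
for z in np.arange(.166,.1525,-.0015):
    ctrl.move_linear([.505,.2222,z],vel=.03)
    ctrl.hold(.05)
    o=st('%.4f'%z)
    f=o['wrist_force']
    if f[2]>4 or np.hypot(f[0],f[1])>8: print('stop');break
```

```text
0.1660 16.41 [0.5049 0.2222 0.1659] -0.06 op 0.053 [ 0.3 -0.1 -3.9] [-0.05 -0.01 -0.03]
0.1645 16.71 [0.505  0.2222 0.1645] -0.06 op 0.0531 [-0.6  0.5 -3.4] [-0.05  0.02  0.02]
0.1630 17.01 [0.505  0.2222 0.1629] -0.06 op 0.053 [-0.1 -0.2 -3.9] [ 0.01 -0.01 -0.04]
0.1615 17.31 [0.5049 0.2222 0.1614] -0.06 op 0.0531 [ 0.3  0.4 -4.4] [-0.01  0.01  0.02]
0.1600 17.61 [0.505  0.2222 0.16  ] -0.06 op 0.0532 [-0.1 -0.  -4.2] [-0.   -0.04 -0.  ]
0.1585 17.91 [0.5049 0.2222 0.1584] -0.06 op 0.0532 [-0.1  0.4 -3.4] [-0.    0.01  0.09]
0.1570 18.21 [0.5049 0.2222 0.1569] -0.06 op 0.0527 [-0.5  0.5 -3.9] [0.   0.01 0.02]
0.1555 18.51 [0.505  0.2222 0.1554] -0.06 op 0.0531 [-0.2  0.9 -4.6] [-0.01  0.04  0.04]
0.1540 18.81 [0.505  0.2222 0.1539] -0.06 op 0.0531 [-0.6 -0.8 -3.8] [-0.04  0.03 -0.01]
0.1525 19.11 [0.5052 0.2224 0.1531] -0.06 op 0.0528 [-1.6  0.2  1.8] [ 0.03  0.45 -0.06]
```

Run:
```python
from h import *
z=.1522; p=-.06; q0=ctrl.observe()['qpos']
while p<.30:
    p+=.025
    a=ctrl.ik([.505,.2222,z],q(p))
    dq=np.abs(a-ctrl.observe()['qpos']).max()
    if dq>.15: print('big',dq);break
    ctrl.move_joints(a)
    o=st('psi %.3f'%p); f=o['wrist_force']
    if f[2]<-2.2 or o['tool_pos'][2]<.1524: 
        ctrl.hold(.1);o=st('drop?')
        if o['wrist_force'][2]<-2.2: print('DROP');break
    if f[2]>15 or np.hypot(f[0],f[1])>12: print('force');break
```

```text
psi -0.035 19.36 [0.505  0.2227 0.1528] -0.035 op 0.0528 [-2.3  1.5  5. ] [ 0.2   0.84 -0.07]
psi -0.010 19.61 [0.5048 0.2228 0.1527] -0.01 op 0.0527 [-3.1  1.6  6. ] [ 0.2   0.96 -0.05]
psi 0.015 19.86 [0.5047 0.2227 0.1526] 0.015 op 0.0527 [-3.5  1.2  5.8] [ 0.16  0.96 -0.09]
psi 0.040 20.11 [0.5047 0.2227 0.1525] 0.04 op 0.053 [-3.4  2.3  6. ] [ 0.19  1.02 -0.08]
psi 0.065 20.36 [0.5052 0.222  0.152 ] 0.065 op 0.0533 [-0.  -0.9 -3.1] [-0.08  0.08  0.05]
drop? 20.46 [0.5053 0.2216 0.1516] 0.065 op 0.0532 [-0.1  0.  -3. ] [-0.05  0.01  0.05]
DROP
```

Run:
```python
from h import *
p=.08
for z in np.arange(.1512,.1455,-.0007):
    a=ctrl.ik([.505,.2222,z],q(p)); assert np.abs(a-ctrl.observe()['qpos']).max()<.1
    ctrl.move_joints(a); ctrl.hold(.05)
    o=st('%.4f'%z); f=o['wrist_force']
    if f[2]>3 or np.hypot(f[0],f[1])>8: print('stop');break
```

```text
0.1512 20.76 [0.5051 0.2216 0.1506] 0.079 op 0.053 [ 0.5 -0.8 -4.6] [-0.15 -0.22  0.06]
0.1505 21.06 [0.5051 0.2217 0.1504] 0.08 op 0.0532 [ 1.2 -0.6 -5.1] [-0.23 -0.26  0.04]
0.1498 21.36 [0.5052 0.2219 0.1499] 0.08 op 0.0533 [ 0.6 -1.4 -3.5] [-0.45 -0.17  0.04]
0.1491 21.66 [0.5052 0.222  0.1493] 0.08 op 0.0528 [ 0.4 -2.6 -2. ] [-0.46 -0.05  0.04]
0.1484 21.96 [0.5052 0.222  0.1486] 0.08 op 0.0528 [ 0.6 -2.2 -1.1] [-0.54 -0.06  0.03]
0.1477 22.26 [0.5052 0.2219 0.1479] 0.08 op 0.0532 [-0.1 -2.7 -0.3] [-0.58  0.04  0.06]
0.1470 22.56 [0.5052 0.2218 0.1477] 0.08 op 0.053 [-2.4 -4.1  5.7] [-0.72  0.31  0.05]
stop
```

Run:
```python
from h import *
ctrl.move_joints(ctrl.ik([.505,.2222,.1467],q(.08)));st('press')
ungrasp();st('open')
o=ctrl.observe()
ctrl.move_linear([.505,.2222,.235],vel=.12);ctrl.hold(.1);st('up')
d=save('wrist','w6')
f=d['frame'][120:280,220:420];cv2.imwrite('pics/w6c.png',cv2.resize(f,None,fx=4,fy=3.75,interpolation=cv2.INTER_CUBIC)[:,:,::-1])
# plane checks from depth
Z=d['range_z'];v,u=np.indices(Z.shape)
n=cv2.fisheye.undistortPoints(np.stack([u,v],-1).reshape(-1,1,2).astype(float),d['mtx'],np.zeros(4)).reshape(400,640,2)
P=np.stack([n[...,0]*Z,-n[...,1]*Z,-Z],-1)@d['extrinsics'][:3,:3].T+d['extrinsics'][:3,3]
r=np.hypot(P[...,0]-.505,P[...,1]-.2222)
for a,b,l,h in((0,.006,.145,.162),(.013,.026,.155,.18),(.033,.040,.135,.16)):
    k=P[(r>a)&(r<b)&(P[...,2]>l)&(P[...,2]<h)]
    A=np.c_[k[:,:2]-[.505,.2222],np.ones(len(k))];s=np.linalg.lstsq(A,k[:,2],rcond=None)[0]
    print(len(k),np.median(k[:,2]),s)
d=save('scene','s6');f=d['frame'][190:290,345:475];cv2.imwrite('pics/s6c.png',cv2.resize(f,None,fx=5,fy=5,interpolation=cv2.INTER_CUBIC)[:,:,::-1])
```

```text
press 22.81 [0.5052 0.2218 0.1477] 0.08 op 0.0529 [-3.  -3.9  7.2] [-0.67  0.48  0.02]
open 23.23 [0.5049 0.2229 0.1465] 0.081 op 0.0849 [-0.2 -1.1 -0.1] [ 0.05 -0.02  0.03]
up 24.22 [0.5042 0.2221 0.234 ] 0.08 op 0.0859 [-0.  -1.1 -0.8] [-0.06 -0.02 -0.02]
187 0.1552802264233297 [0.00910999 0.01303113 0.15525729]
2738 0.1650133033021272 [0.00945231 0.01329544 0.16490234]
1767 0.14774555430387024 [0.00162137 0.00087075 0.14738153]
```

View pics/w6c.png

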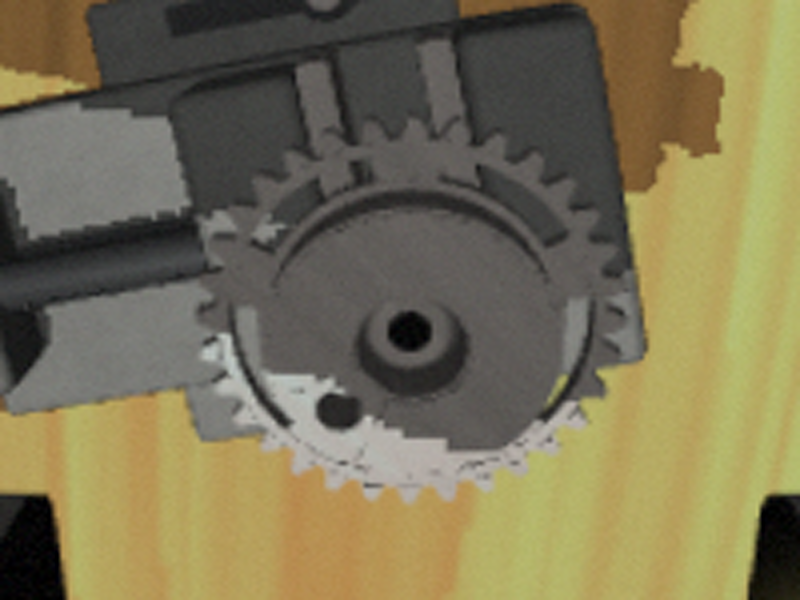

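View pics/s6c.png

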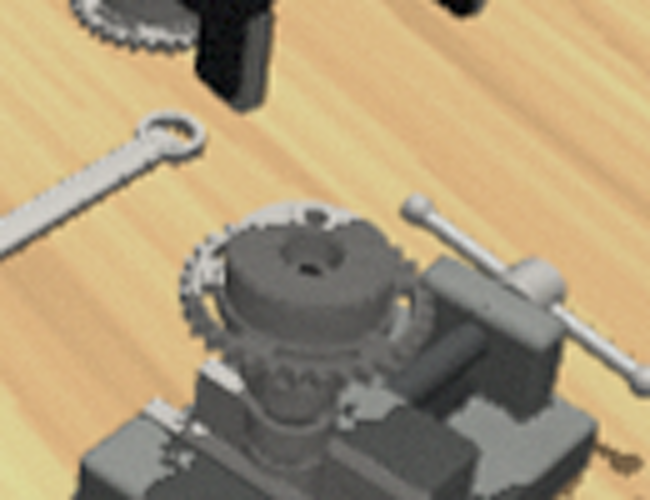

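Hub top sits 9.7 mm above the spigot (10 mm expected when home), and the plate at 147.5 mm (147 expected). It's home and flat. I'll retreat and do a last check.

Run:
```python
from h import *
ctrl.move_linear([.505,.2222,.3],vel=.2);ctrl.hold(.2)
st('end');save('scene','s7')
```

```text
end 24.99 [0.5041 0.2221 0.2987] 0.08 op 0.0851 [-0.2  0.4  0.1] [-0.    0.05 -0.01]
```

View pics/s7.png

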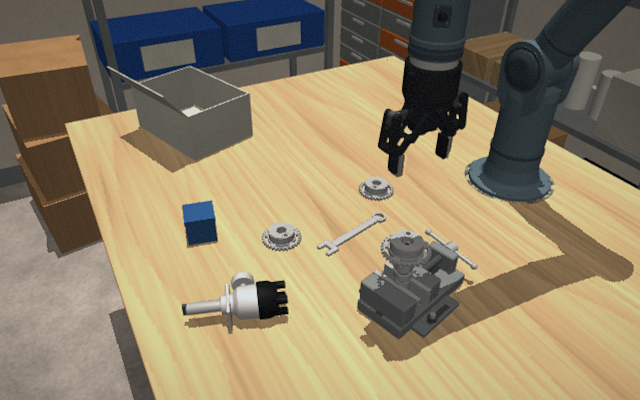

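The sprocket sits on the flange at about (405,248). The distributor, carton, spanner and the two other sprockets are unmoved, and the gripper is clear.

Run:
```python
from h import *
print(ctrl.sign_off())
```

```text
the job is handed in; nothing more can be done
None
```

The sprocket is fitted: fully home on the flange, released, and handed in at about 25 s of the 72 s allowed.

- **Fitting:** I took the sprocket farthest to the robot's right by the hub and set it over the spigot about 0.13 rad short of the dowel. It touched the dowel with about 6 N. I then turned it with about 10 N of pressure until the hole found the pin and it dropped. I lowered it until it met the flange and released it.
- **Seating:** After release, the depth reading put the hub 9.7 mm above the spigot top (10 mm expected when home) and the toothed plate's upper face at 147.5 mm (147 mm expected). The hub face and the spigot top showed the same small slope of about 1%. I put that down to camera calibration, not tilt. The noisier plate fit showed about 0.2%.
- **Surroundings:** The last scene picture shows the distributor, carton, spanner and other sprockets unmoved, and the gripper clear.
- **Disagreements:** The drop came about 0.03 rad before the angle I had measured from the images. While lowering, the arm saw a side load of a few newtons and about 0.7 N m, which vanished on release.

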